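# Clip the jacks case shut

### The arm

A 7-joint arm with a two-finger parallel gripper is mounted at the origin on the work surface. World frame = base frame: x ahead of the robot, y to its left, z up, the work surface at z = 0. Lengths are in m, angles in rad, forces in N, time in s.
With the tool pointing down it reaches from about 0.4 to 0.85 m from the base axis. Payload 4.5 kg.
Tool frame: the origin (TCP) lies at the very end of the fingers, on their centre line; the grasp point (between the pads) lies 19 mm behind it; y points along the fingers, x is the direction in which the jaws open and shut, and the axes are right-handed (so a half turn about y gives the same grasp; the last joint's range is limited). The gripper opens to 88 mm and grips with 3 to 60 N. Pads are 18 mm wide; open, the fingers measure 123 mm over their backs; the gripper's body (75 mm by 187 mm) begins 45 mm behind the grasp point.
Start: joints at [-1.119, 0.689, -0.195, 1.565, 0.157, 0.902, -0.215], TCP at [0.254, 0.571, 0.2] pointing down, gripper open.
Joint ranges: [-3.01, 3.01], [-0.46, 2.08], [-1.47, 1.51], [0.13, 2.56], [-1, 4.14], [0.04, 2.09], [-2.66, 2.66]. Speed limits (rad/s): [2.57, 2.57, 3.14, 3.14, 3.14, 3.14, 3.14].

### API

Orientations are given as a unit quaternion [x, y, z, w].
In Python, from plant import r gives the robot as it stands.
- The arm moves only by the shell command python3 -m inch 'ROWS' [OPENING] [FORCE]. ROWS is JSON, a list of rows, each a list of 6 numbers: the shift along the tool's x, y, z in mm, then the turn, a rotation vector about the tool's x, y, z in rad. In form: [[x, y, z, ax, ay, az], ...]. A call has 1 to 12 rows; each row shifts and turns the commanded pose from where the row before left it, along the tool's axes as they then stand; what a row does not reach is not made up. A row lasts 1/12 s, in which the tool goes at most 41.7 mm and 7.16 degrees, less where a joint would pass 70% of its speed; a pose out of reach is approached as far as the arm can. A call is refused whole if a number of a shift passes 41.7 or a number of a turn 0.125, either way. A call with a gripper value outside its range is refused whole. OPENING is the finger opening in mm, from 0 to 88.1, set as the call begins (- or left out, the last holds). The fingers move at their own pace and stop on an object; FORCE is the grip in N (left out, the last holds). Time passes only in rows, so rows that do not move let the fingers close. It gives the time, the measured TCP pose, the force and the opening at its end, in the units of the state.
- r.get_state(): the state, without advancing time (a new reading comes with each control period).
- r.snapshot(name): name is "scene" or "top"; returns a dict with "img" (420x560x3 uint8, red, green, blue), "range_z" (420x560 float32, m along the optical axis (not along the pixel's ray), 0 where there is no reading), "mtx" (3x3 intrinsics, pixels), "camera_from_world" (4x4, takes a point from world to camera coordinates). Camera axes: x right, y down, z forward; pixel columns grow to the right and rows downward; lengths in m; the calibration is good to about 2 mm. A picture is of the moment at which its call begins.
- r.finish_job(): hands the job in, once; it reports no verdict.
The state is a dict: "clock": time; "q": joint angles; "qd": joint speeds; "joint_torque": joint torques, N m; "tool_pos": TCP position; "eef_rot": TCP orientation; "contact_force": force on the tool from outside, world axes, zero at the start; "moment": the same for the moment, N m; "opening": opening from 0.0 (shut) to 1.0 (fully open).
Only numpy, scipy, OpenCV 4.12 (cv2) and the standard library are available. Lean on these libraries where they do the work, as an engineer would, in place of code of your own. Each camera call takes 0.05 s, during which the arm holds its last target.

### The job

Both white plastic cases on the bamboo shelf have their lids ajar. With the fingertips, gently press the clip on the lid of the larger one, the jacks case, down until the lid is fully shut and the clip has been pushed in, hold it in for a moment, then let go and withdraw; do not lift the case or shove it about. Leave the smaller case ajar, since the marbles in it are still drying, and do not touch it, the egg cup or the glass jar, or slide the marble tray.

Things in the scene. Friction and masses are not known exactly. Their poses are not given: they have to be found in the camera images.
- shelf: bamboo shelf board, 260 mm deep (x) by 800 mm wide (y), top face 75 mm above its origin; origin on the bench under the board's centre. Along its +x edge runs a brick wall, face 133 mm from the origin, top 164 mm above the bench. Fixed, x axis towards the wall.
- jacks_case: the larger white plastic case, loose, about 0.25 kg, 90 mm (x) by 120 mm (y), body 34 mm tall with steel jacks inside; origin at the centre of its underside; its front (clip side) faces its -x. The lid, 6 mm thick, is hinged along the top of its back: hinge line along y at x +45 mm, z 34 mm (underside of the lid). When shut, the top of the unpressed clip is at x -29 mm, y 0, z 46 mm.
- jacks_lid (a joint): opening angle of the jacks case's lid, rad: 0 shut, grows as its front edge rises; starts at 0.3 to 0.55. A stiff hinge stays where left and needs under 1 N at the clip to move.
- jacks_clip (a joint): how far the jacks case's clip is pressed into the lid, m: 0 out, 0.005 fully in. Sprung: begins to move at about 1.5 N, fully in at about 6.5 N, returns when let go (the lid stays shut).
- jacks_clip_top (a point): centre of the top face of the jacks case's clip, a raised white bar 18 mm (x) by 34 mm (y), 6 mm proud of the lid, 16 mm from the lid's front edge in the middle. Axes turn with the lid; z is the lid's outward normal, clip is pressed along -z. 74 mm from the hinge line.
- small_case: the smaller white plastic case, to be left ajar: 65 mm (x) by 75 mm (y), body 34 mm tall, same kind of lid and clip, marbles inside; origin at the centre of its underside, front to its -x. Loose.
- small_lid (a joint): opening angle of the small case's lid, rad, 0 shut; starts at 0.3 to 0.55, must be left so.
- small_clip_top (a point): centre of the top face of the small case's clip, at the front of its lid; not to be touched.
- egg_cup: white ceramic egg cup, 49 mm across, 60 mm tall, loose; origin at the centre of its underside.
- jar: pill-shaped green glass jar with an aluminium cap, 54 mm across, 87 mm tall, loose; origin at the centre of its underside.
- tray_front (a point): middle of the front of the finger ledge of the pull-out plywood marble tray, 300 mm wide, 40 mm tall, which runs on the bench under the shelf and stands part way out towards the robot, along the shelf's -x; slides easily, to be left as it is.

How it is judged:
On the way:
1. the fingertips hold the jacks case's clip at least 2.5 mm in, with its lid shut (value of joint jacks_lid below 0.05 rad and value of joint jacks_clip above 0.0025 m and contact force between the fingers and jacks_case above 0.5 N), for 0.1 s.
At the end, for the whole second after the job is handed in: Jacks lid shut (within 0.05 rad), its clip pushed in 2.5 mm or more for 0.1 s, then released; the case upright, at rest, within 15 mm of its start; the small case still ajar (over 0.2 rad); it, the egg cup, the jar and the tray within 5 mm of their starts (value of joint jacks_lid below 0.05 rad and value of joint jacks_clip below 0.0015 m and distance of jacks_case from where it was at the start of the episode below 0.015 m and linear speed of jacks_case below 0.01 m/s and angle between jacks_case's own z axis and vertical below 0.05 rad and value of joint small_lid above 0.2 rad and distance of each of small_case, egg_cup, jar, tray_front from where it was at the start of the episode below 0.005 m); the robot touches nothing.
It fails at once if the fingers press the jacks case, its lid or clip harder than 25 N (contact force between the fingers and jacks_case above 25 N).
It fails at once if the jacks case is lifted more than 8 mm or tipped (z of jacks_case in the frame of shelf above 0.083 m or angle between jacks_case's own z axis and vertical above 0.15 rad).
It fails at once if the jacks case is shoved more than 15 mm (distance of jacks_case from where it was at the start of the episode above 0.015 m).
It fails at once if the robot touches the small case or its lid, the egg cup or the jar (over 0.5 N) (contact force between any of the fingers, the arm and small_case above 0.5 N or contact force between any of the fingers, the arm and egg_cup above 0.5 N or contact force between any of the fingers, the arm and jar above 0.5 N).
It fails at once if the small case, the egg cup, the jar or the marble tray moves more than 5 mm, or the small case's lid more than 8 mm (distance of any of small_case, egg_cup, jar, tray_front from where it was at the start of the episode above 0.005 m or distance of small_clip_top from where it was at the start of the episode above 0.008 m).
It also fails if it takes over 32 s, if anything falls off the work surface, if the arm or the gripper's body presses on something with over 40 N, if the wrist force passes 120 N, or if a joint passes its speed limit or range.

## Working session

There is one attempt and no reset: what is moved stays moved. The work goes in short steps, Python scripts to look and compute and a shell command to move; the robot and the scene stay as the last step left them, time stands still between calls to the robot, and variables do not carry over. Pictures are saved under pics/ and viewed, and the job is handed in when it is done.

```bash
ls; mkdir -p pics; python3 - <<'E'
from plant import r
import cv2, numpy as np
s=r.get_state()
for k in s: print(k,np.round(s[k],4))
for n in("scene","top"):
    d=r.snapshot(n); cv2.imwrite(f"pics/{n}0.png",d["img"][:,:,::-1]); np.savez(f"/tmp/{n}0.npz",**d)
    print(n,d["mtx"].round(1).tolist(),d["camera_from_world"].round(3).tolist())
E
```

```text
pics
clock 0.0
q [-1.1192  0.69   -0.1945  1.5663  0.1573  0.9025 -0.2151]
qd [ 0.0005  0.0015 -0.0003  0.0008  0.0006 -0.0002  0.0003]
joint_torque [-4.00000e-04 -5.27547e+01 -1.26670e+00 -1.53433e+01 -5.26000e-02
  6.50000e-03  2.00000e-04]
tool_pos [0.2534 0.5706 0.1996]
eef_rot [ 0.5932  0.385  -0.386  -0.5924]
contact_force [-0.1144 -0.3641  0.42  ]
moment [-0.0131  0.0268  0.029 ]
opening 1.0004
scene [[397.5, 0.0, 279.6], [0.0, 397.5, 214.4], [0.0, 0.0, 1.0]] [[-0.592, 0.805, -0.019, 0.276], [0.476, 0.331, -0.815, -0.192], [-0.65, -0.492, -0.58, 1.387], [0.0, 0.0, 0.0, 1.0]]
top [[473.8, 0.0, 286.3], [0.0, 473.8, 213.5], [0.0, 0.0, 1.0]] [[0.024, -1.0, -0.01, 0.019], [-0.98, -0.022, -0.196, 0.563], [0.196, 0.015, -0.981, 0.861], [0.0, 0.0, 0.0, 1.0]]
```

View pics/scene0.png

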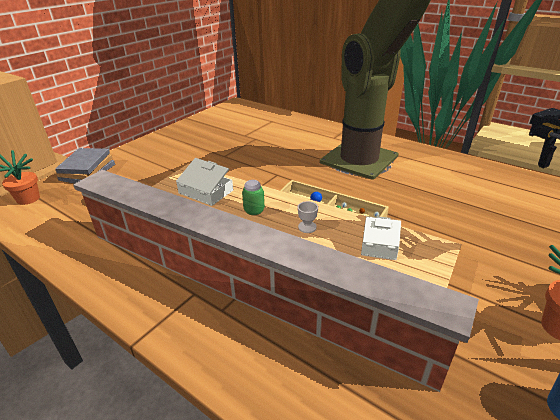

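View pics/top0.png

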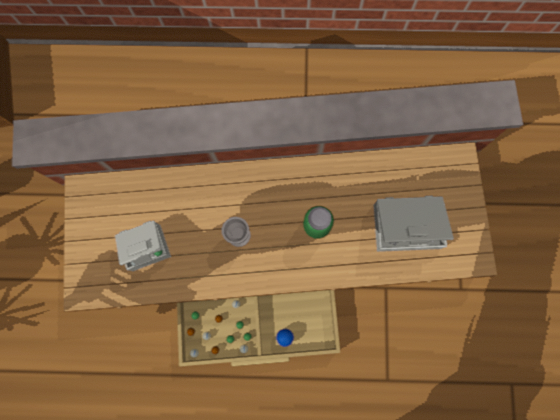

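The top view shows the larger case at right (about col 413, row 222), the jar at (319, 221), the egg cup at (236, 232), the small case at (141, 245) and the tray below. The arm is out of view. Next I measure positions from depth.

```bash
cat > h.py <<'E'
import numpy as np
def cloud(d):
    z=d["range_z"];K=d["mtx"];T=np.linalg.inv(d["camera_from_world"])
    v,u=np.mgrid[:z.shape[0],:z.shape[1]]
    p=np.stack([(u-K[0,2])/K[0,0]*z,(v-K[1,2])/K[1,1]*z,z],-1)
    w=p@T[:3,:3].T+T[:3,3]; w[z==0]=np.nan
    return w
E
python3 - <<'E'
import numpy as np,cv2
from h import cloud
for n,box in(("top",(365,185,465,265)),("scene",(170,145,245,215))):
    d=np.load(f"/tmp/{n}0.npz"); w=cloud(d)
    x0,y0,x1,y1=box
    im=cv2.resize(d["img"][y0:y1,x0:x1,::-1],None,fx=7,fy=7,interpolation=cv2.INTER_NEAREST)
    cv2.imwrite(f"pics/{n}_crop.png",im); print(n,box,im.shape)
d=np.load("/tmp/top0.npz"); w=cloud(d)
for name,u,v in [("shelf",280,260),("shelfL",90,290),("shelfR",470,250),("shelf back",440,170),("jar",319,218),("egg",236,232),("small",141,245),("lid",413,215),("wall top",300,120),("tray floor",300,350),("tray ledge",260,361),("cornerFR",493,275),("cornerFL",66,308)]:
    print(name,w[v,u].round(4))
# edges of shelf: front edge heights by column
for u in (80,130,360,420,480):
    print(u,[(v,*w[v,u].round(3)) for v in range(270,315) if abs(w[v,u,2]-w[v+1,u,2])>.03][:2])
E
```

```text
top (365, 185, 465, 265) (560, 700, 3)
scene (170, 145, 245, 215) (490, 525, 3)
shelf [0.4701 0.0413 0.0745]
shelfL [0.4069 0.3918 0.0703]
shelfR [ 0.4969 -0.3115  0.0741]
shelf back [ 0.6499 -0.2614  0.0759]
jar [ 0.5347 -0.0255  0.1607]
egg [0.5166 0.1221 0.1019]
small [0.4841 0.2816 0.1402]
lid [ 0.5501 -0.1939  0.1278]
wall top [0.7109 0.0101 0.162 ]
tray floor [ 3.044e-01 -1.000e-04  9.400e-03]
tray ledge [0.2844 0.0749 0.03  ]
cornerFR [ 0.4517 -0.3516  0.0733]
cornerFL [0.3732 0.431  0.0739]
80 [(310, np.float64(0.37), np.float64(0.411), np.float64(0.06))]
130 [(281, np.float64(0.425), np.float64(0.318), np.float64(0.073)), (282, np.float64(0.427), np.float64(0.343), np.float64(-0.001))]
360 [(287, np.float64(0.425), np.float64(-0.109), np.float64(0.057))]
420 [(282, np.float64(0.437), np.float64(-0.221), np.float64(0.058))]
480 [(276, np.float64(0.45), np.float64(-0.329), np.float64(0.07))]
```

View pics/top_crop.png

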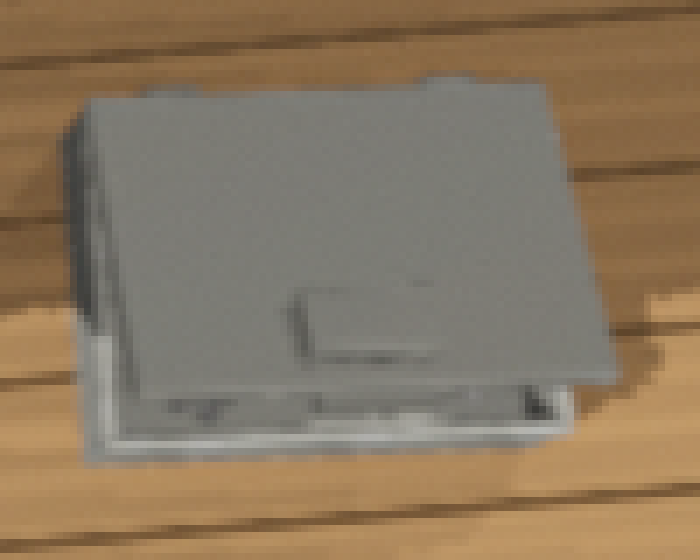

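View pics/scene_crop.png

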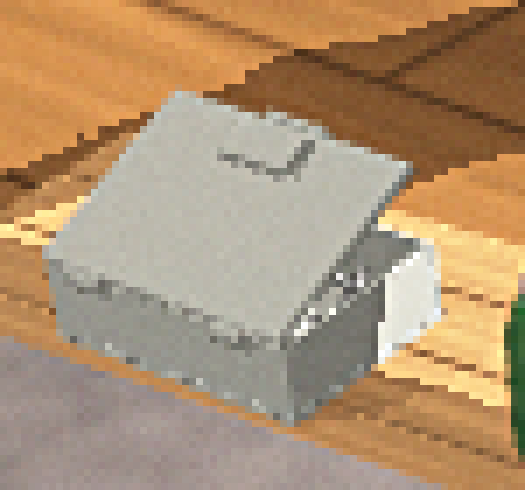

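```bash
python3 - <<'E'
import numpy as np,cv2
from h import cloud
d=np.load("/tmp/top0.npz"); w=cloud(d)
P=w[190:255,368:460].reshape(-1,3)
# lid plane: RANSAC-lite
Q=P[P[:,2]>.112]
sel=Q
for i in range(8):
    c=np.median(sel,0) if i==0 else sel.mean(0)
    n=np.linalg.svd(sel-sel.mean(0),full_matrices=False)[2][2]; n*=np.sign(n[2])
    r=(Q-sel.mean(0))@n
    sel=Q[abs(r)<(.006 if i<3 else .003)]
print("lid n",n.round(3),"tilt",np.arccos(n[2]),"yaw",np.degrees(np.arctan2(-n[1],-n[0])),len(sel),len(Q),sel.mean(0),r[abs(r)<.003].std())
(rc,sz,a)=cv2.minAreaRect(sel[:,:2].astype(np.float32)); print("rect",rc,sz,a); print(cv2.boxPoints((rc,sz,a)))
hi=Q[(r>.003)]; print("proud pts",len(hi), hi.mean(0).round(4), r[r>.003].mean(), r.max())
(rc,sz,a)=cv2.minAreaRect(hi[:,:2].astype(np.float32)); print(rc,sz,a)
v,u=np.where((abs((w-sel.mean(0))@n-0.006)<.0025)&(w[...,2]>.112))
m=(u>365)&(u<465)&(v>185)&(v<260); print(u[m].mean(),v[m].mean(),w[v[m],u[m]].mean(0),m.sum())
d2=np.load("/tmp/scene0.npz"); w2=cloud(d2); W=w2[145:215,165:250].reshape(-1,3)
k=abs((W-sel.mean(0))@n)<.004
k&=np.linalg.norm(W-sel.mean(0),axis=1)<.09
print("scene lid",k.sum()); S=W[k]; n2=np.linalg.svd(S-S.mean(0),full_matrices=False)[2][2];n2*=np.sign(n2[2]);print(n2,((S-sel.mean(0))@n).mean())
E
```

```text
lid n [0.375 0.024 0.927] tilt 0.3850448258654387 yaw -176.28994345450454 2732 3051 [ 0.54354155 -0.19445682  0.13065083] 0.001167548005149655
rect (0.5431646704673767, -0.19468265771865845) (0.08879352360963821, 0.12082981318235397) 3.092278242111206
[[ 0.4955735  -0.13675067]
 [ 0.5020916  -0.25740454]
 [ 0.5907558  -0.25261465]
 [ 0.58423775 -0.13196078]]
proud pts 212 [ 0.5215 -0.1953  0.1458] 0.005745743266123299 0.008882929756672497
(0.5367457270622253, -0.1936195343732834) (0.10074010491371155, 0.07124752551317215) 81.12105560302734
417.61621621621623 229.72972972972974 [ 0.52066191 -0.19633434  0.14642054] 185
scene lid 938
[0.38312991 0.02550222 0.92334236] 0.0019402438267811153
```

The measured clip top is at (0.521, -0.196, 0.146). The model with lid angle 0.385 rad predicts z 0.148, so the two agree. Case yaw is about 3.3° and the shut clip should be near (0.510, -0.197, 0.121). Now I work out the transit in tool axes.

```bash
cat >> h.py <<'E'
from scipy.spatial.transform import Rotation as R
def plan(target, yaw=0.057, s=None):
    """remaining shift (mm, current tool axes) and turn (rotvec tool axes) to be pointing down at target, jaw x along case +-y"""
    from plant import r
    s=s or r.get_state(); Rt=R.from_quat(s["eef_rot"])
    cy=np.array([-np.sin(yaw),np.cos(yaw),0]); best=None
    for sg in(1,-1):
        x=sg*cy; y=np.array([0,0,-1.]); G=R.from_matrix(np.stack([x,y,np.cross(x,y)],1))
        t=(Rt.inv()*G).as_rotvec()
        if best is None or np.linalg.norm(t)<np.linalg.norm(best): best=t
    d=np.array(target)-s["tool_pos"]
    print("t",round(s["clock"],3),"pos",np.round(s["tool_pos"],4),"F",np.round(s["contact_force"],2),"q",np.round(s["q"],2),"op",round(s["opening"],3))
    print("axes(cols x,y,z)\n",Rt.as_matrix().round(3)); print("world d mm",(d*1e3).round(1),"tool shift mm",(Rt.inv().apply(d)*1e3).round(1),"turn",best.round(4))
E
python3 -c "
from h import *
plan([.520,-.196,.28])"
```

```text
t 0.1 pos [0.2534 0.5707 0.1997] F [ 0.8   0.21 -0.62] q [-1.12  0.69 -0.19  1.57  0.16  0.9  -0.22] op 0.998
axes(cols x,y,z)
 [[ 0.406 -0.001 -0.914]
 [ 0.914 -0.001  0.406]
 [-0.002 -1.    -0.   ]]
world d mm [ 266.6 -766.7   80.3] tool shift mm [-592.7  -79.3 -554.7] turn [-3.000e-04 -4.747e-01 -1.600e-03]
```

```bash
python3 -m inch '[[0,-20,0,0,-0.119,0],[0,-20,0,0,-0.119,0],[0,-20,0,0,-0.119,0],[0,-20,0,0,-0.118,0],[0,0,0,0,0,0]]' 0 10
python3 -c "
from h import *
plan([.520,-.196,.28])"
```

```text
clock: 0.52
tool_pos: [0.2542, 0.5733, 0.2841]
eef_rot: [0.483, 0.517, -0.513, -0.486]
contact_force: [1.1, 0.3, 1.3]
opening: 0.64
t 0.517 pos [0.2542 0.5733 0.2841] F [1.09 0.27 1.31] q [-1.04  0.62 -0.35  1.45  0.22  1.11  0.21] op 0.64
axes(cols x,y,z)
 [[-0.061  0.002 -0.998]
 [ 0.998  0.007 -0.061]
 [ 0.006 -1.    -0.002]]
world d mm [ 265.8 -769.3   -4.1] tool shift mm [-7.840e+02 -5.000e-01 -2.187e+02] turn [0.0021 0.0036 0.0064]
```

```bash
python3 -m inch '[[-20,0,-6,0,0,0],[-30,0,-9,0,0,0],[-30,0,-9,0,0,0],[-30,0,-9,0,0,0],[-30,0,-9,0,0,0],[-30,0,-9,0,0,0],[-30,0,-9,0,0,0],[-30,0,-9,0,0,0],[-30,0,-9,0,0,0],[-30,0,-9,0,0,0],[-30,0,-9,0,0,0],[-30,0,-9,0,0,0]]'
python3 -c "
from h import *
plan([.520,-.196,.28])"
```

```text
clock: 1.52
tool_pos: [0.3782, 0.2259, 0.2796]
eef_rot: [-0.486, -0.513, 0.514, 0.486]
contact_force: [-0.6, 0.5, 0.1]
opening: 0.007
t 1.517 pos [0.3782 0.2259 0.2796] F [-0.56  0.53  0.12] q [-0.38  0.35 -0.37  1.97  0.17  0.85  0.79] op 0.007
axes(cols x,y,z)
 [[-0.055 -0.001 -0.998]
 [ 0.998 -0.001 -0.055]
 [-0.001 -1.     0.001]]
world d mm [ 1.418e+02 -4.219e+02  4.000e-01] tool shift mm [-4.290e+02 -2.000e-01 -1.184e+02] turn [-0.0012 -0.0021 -0.0006]
```

```bash
python3 -m inch '[[-36,0,-10,0,0,0],[-36,0,-10,0,0,0],[-36,0,-10,0,0,0],[-36,0,-10,0,0,0],[-36,0,-10,0,0,0],[-36,0,-10,0,0,0],[-36,0,-10,0,0,0],[-36,0,-10,0,0,0],[-36,0,-10,0,0,0],[-36,0,-10,0,0,0],[-36,0,-10,0,0,0],[-20,0,-5,0,0,0]]'
python3 -m inch '[[0,0,0,0,0,0],[0,0,0,0,0,0],[0,0,0,0,0,0]]'
python3 - <<'E'
from h import *
from plant import r
import cv2
plan([.520,-.196,.16])
for n in("scene","top"):
    d=r.snapshot(n); cv2.imwrite(f"pics/{n}1.png",d["img"][:,:,::-1])
E
```

```text
clock: 2.52
tool_pos: [0.5169, -0.1861, 0.2791]
eef_rot: [-0.488, -0.512, 0.513, 0.487]
contact_force: [1.3, 0.3, -0.8]
opening: 0.008
clock: 2.77
tool_pos: [0.5164, -0.1794, 0.2797]
eef_rot: [0.485, 0.514, -0.514, -0.486]
contact_force: [0.1, 0.1, 1.0]
opening: 0.008
t 2.767 pos [ 0.5164 -0.1794  0.2797] F [0.06 0.09 1.03] q [ 0.42  0.5  -0.28  1.69  0.16  0.97  1.72] op 0.008
axes(cols x,y,z)
 [[-0.057 -0.002 -0.998]
 [ 0.998  0.002 -0.057]
 [ 0.002 -1.     0.001]]
world d mm [   3.6  -16.6 -119.7] tool shift mm [-16.9 119.6  -2.8] turn [-0.0015  0.0005  0.0016]
```

View pics/scene1.png

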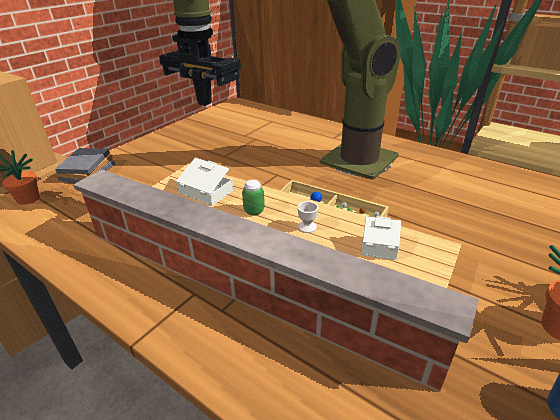

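View pics/top1.png

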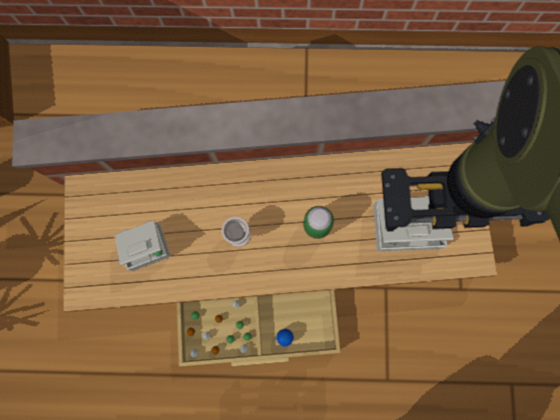

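The fingertips show at about (205, 100) in the scene view, above and beyond the case. I check that against the TCP projection.

```bash
python3 - <<'E'
from h import *
from plant import r
import cv2
d=r.snapshot("scene"); s=r.get_state()
c=d["camera_from_world"]@np.append(s["tool_pos"],1); p=d["mtx"]@c[:3]; print(p[:2]/p[2])
w=cloud(d); m=(w[80:110,185:225]).reshape(-1,3); m=m[np.linalg.norm(m-s["tool_pos"],axis=1)<.05]
print(m[m[:,2].argsort()][:12].round(3), len(m))
E
```

```text
[206.37447568 119.23129637]
[[ 0.524 -0.186  0.32 ]
 [ 0.509 -0.172  0.32 ]
 [ 0.517 -0.17   0.321]
 [ 0.528 -0.186  0.321]
 [ 0.525 -0.168  0.321]
 [ 0.525 -0.178  0.321]
 [ 0.527 -0.169  0.321]
 [ 0.527 -0.18   0.321]
 [ 0.525 -0.175  0.322]
 [ 0.527 -0.19   0.322]
 [ 0.521 -0.169  0.322]
 [ 0.526 -0.187  0.322]] 45
```

```bash
python3 - <<'E'
from h import *
from plant import r
import cv2
d=r.snapshot("scene"); w=cloud(d)
im=cv2.resize(d["img"][30:140,150:260,::-1],None,fx=5,fy=5,interpolation=cv2.INTER_NEAREST); cv2.imwrite("pics/tip.png",im)
for v in range(90,126,3): print(v,w[v,206].round(3),w[v,200].round(3))
d=r.snapshot("top"); cv2.imwrite("pics/tip_top.png",cv2.resize(d["img"][150:260,360:470,::-1],None,fx=5,fy=5,interpolation=cv2.INTER_NEAREST))
E
```

```text
90 [ 0.52  -0.164  0.356] [ 0.525 -0.179  0.355]
93 [ 0.522 -0.163  0.35 ] [ 0.523 -0.182  0.346]
96 [ 0.523 -0.163  0.343] [ 0.525 -0.182  0.34 ]
99 [ 0.524 -0.164  0.336] [ 0.525 -0.183  0.333]
102 [ 0.524 -0.164  0.329] [ 0.524 -0.186  0.324]
105 [-0.897 -1.715 -0.424] [-0.817 -1.693 -0.395]
108 [-0.889 -1.71  -0.444] [-0.812 -1.692 -0.416]
111 [-0.034 -0.779  0.   ] [-0.813 -1.698 -0.441]
114 [ 0.002 -0.743  0.005] [ 0.01  -0.772  0.002]
117 [ 0.021 -0.724  0.002] [ 0.034 -0.748  0.001]
120 [ 0.044 -0.701  0.001] [ 0.057 -0.725  0.   ]
123 [ 0.07  -0.675  0.003] [ 0.087 -0.693  0.004]
```

View pics/tip.png

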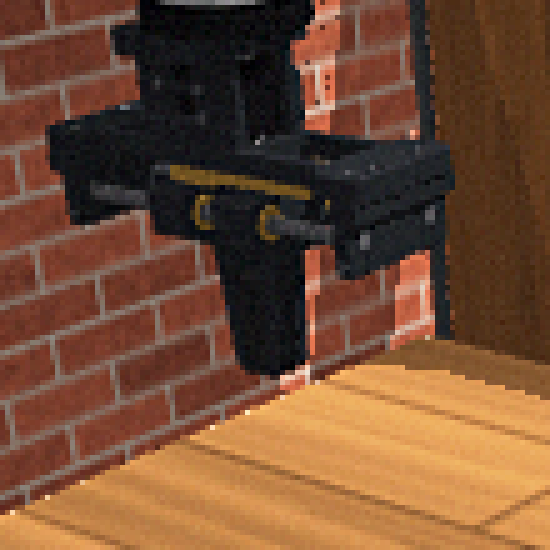

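View pics/tip_top.png

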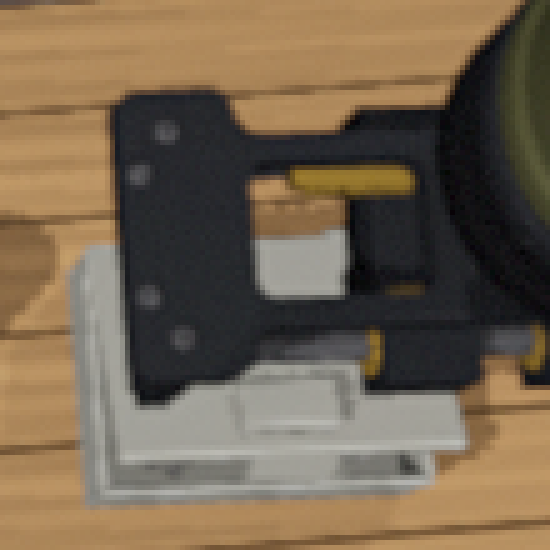

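The xy agrees with the cameras. The fingertips look about 40 mm higher (z ≈ 0.32) than the reported TCP z of 0.28. Until that is resolved I'll treat height as uncertain. I'll line up, go part of the way down, staying clear under either reading, and look again.

```bash
python3 -m inch '[[-6,20,-1,0,0,0],[-6,20,-1,0,0,0],[-5,20,-1,0,0,0],[0,20,0,0,0,0],[0,15,0,0,0,0],[0,0,0,0,0,0],[0,0,0,0,0,0],[0,0,0,0,0,0]]'
cat > look.py <<'E'
import sys
from h import *
from plant import r
import cv2
n=sys.argv[1]
plan([.520,-.196,.15])
d=r.snapshot("scene"); w=cloud(d); s=r.get_state()
c=d["camera_from_world"]@np.append(s["tool_pos"],1); p=d["mtx"]@c[:3]; print("tcp px",p[:2]/p[2])
cv2.imwrite(f"pics/s_{n}.png",cv2.resize(d["img"][100:220,150:260,::-1],None,fx=5,fy=5,interpolation=cv2.INTER_NEAREST))
dark=(d["img"].max(-1)<75)
m=dark&(np.hypot(w[...,0]-s["tool_pos"][0],w[...,1]-s["tool_pos"][1])<.03)&(w[...,2]>.1)
q=w[m]; 
if len(q): 
    z0=np.percentile(q[:,2],1); k=q[q[:,2]<z0+.02]; print("tip z",z0,"x",np.percentile(k[:,0],[2,98]).round(4),"y",np.percentile(k[:,1],[2,98]).round(4),len(q))
d=r.snapshot("top"); cv2.imwrite(f"pics/t_{n}.png",cv2.resize(d["img"][150:280,350:470,::-1],None,fx=4,fy=4,interpolation=cv2.INTER_NEAREST))
E
python3 look.py 2
```

```text
clock: 3.68
tool_pos: [0.5218, -0.1974, 0.1864]
eef_rot: [0.486, 0.515, -0.514, -0.485]
contact_force: [-0.4, -0.3, 0.7]
opening: 0.005
t 3.683 pos [ 0.5218 -0.1974  0.1864] F [-0.39 -0.33  0.72] q [ 0.43  0.62 -0.25  1.79  0.21  0.76  1.7 ] op 0.005
axes(cols x,y,z)
 [[-0.058  0.002 -0.998]
 [ 0.998 -0.    -0.058]
 [-0.    -1.    -0.002]]
world d mm [ -1.8   1.4 -36.4] tool shift mm [ 1.5 36.4  1.8] turn [ 0.0017  0.0009 -0.0004]
tcp px [204.40742426 152.59768755]
tip z 0.2298377403727317 x [0.5135 0.5329] y [-0.2092 -0.1813] 908
```

View pics/s_2.png

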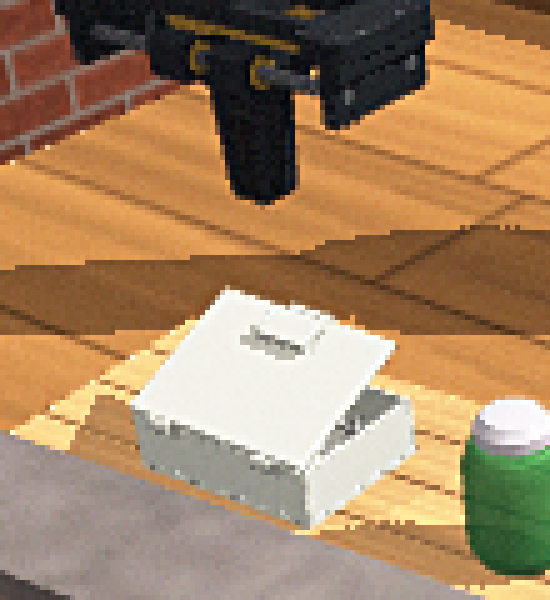

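The offset repeats: the tip is seen at z 0.230 against a reported 0.186, with a clear gap above the lid. I'll trust the images for height and descend in guarded steps.

```bash
python3 -m inch '[[0,10,0,0,0,0],[0,10,0,0,0,0],[0,8,0,0,0,0],[0,4,0,0,0,0],[0,4,0,0,0,0],[0,0,0,0,0,0],[0,0,0,0,0,0]]'
python3 look.py 3
```

```text
clock: 4.37
tool_pos: [0.5209, -0.1976, 0.1491]
eef_rot: [-0.485, -0.514, 0.514, 0.486]
contact_force: [-0.1, -0.0, -0.7]
opening: 0.007
t 4.367 pos [ 0.5209 -0.1976  0.1491] F [-0.07 -0.01 -0.73] q [ 0.42  0.67 -0.23  1.82  0.23  0.67  1.68] op 0.007
axes(cols x,y,z)
 [[-0.057 -0.    -0.998]
 [ 0.998  0.    -0.057]
 [ 0.    -1.     0.   ]]
world d mm [-0.9  1.6  0.9] tool shift mm [ 1.7 -0.9  0.8] turn [-0.0004  0.0002  0.0003]
tcp px [206.4047191  165.12914663]
tip z 0.1923273697060197 x [0.511  0.5329] y [-0.21  -0.181] 849
```

View pics/s_3.png

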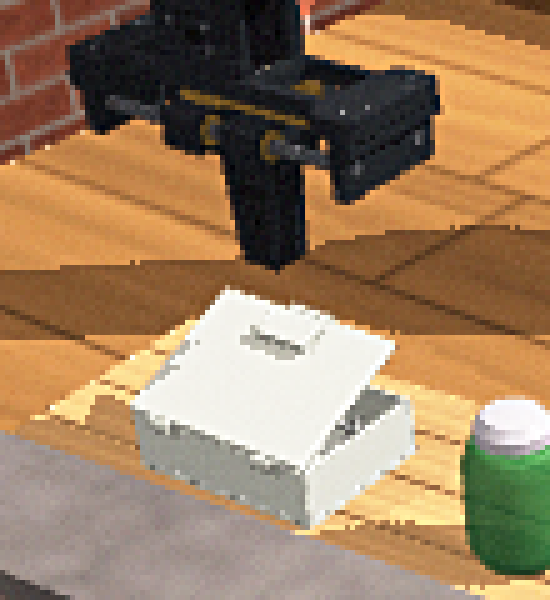

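There is still a clear gap: the tip is at z 0.192 and the clip at 0.147. Descending further.

```bash
python3 -m inch '[[0,5,0,0,0,0],[0,5,0,0,0,0],[0,5,0,0,0,0],[0,5,0,0,0,0],[0,5,0,0,0,0],[0,5,0,0,0,0],[0,0,0,0,0,0],[0,0,0,0,0,0]]'
python3 look.py 4
```

```text
clock: 5.13
tool_pos: [0.5208, -0.1976, 0.119]
eef_rot: [-0.485, -0.514, 0.514, 0.486]
contact_force: [-0.1, 0.2, -0.1]
opening: 0.001
t 5.133 pos [ 0.5208 -0.1976  0.119 ] F [-0.08  0.19 -0.08] q [ 0.41  0.72 -0.21  1.85  0.25  0.6   1.67] op 0.001
axes(cols x,y,z)
 [[-0.057 -0.001 -0.998]
 [ 0.998  0.    -0.057]
 [ 0.    -1.     0.001]]
world d mm [-0.8  1.6 31. ] tool shift mm [  1.6 -31.    0.7] turn [-0.0007  0.0003  0.0004]
tcp px [207.8414788  174.97287559]
tip z 0.16358485618985794 x [0.5099 0.532 ] y [-0.2095 -0.1817] 1010
```

View pics/s_4.png

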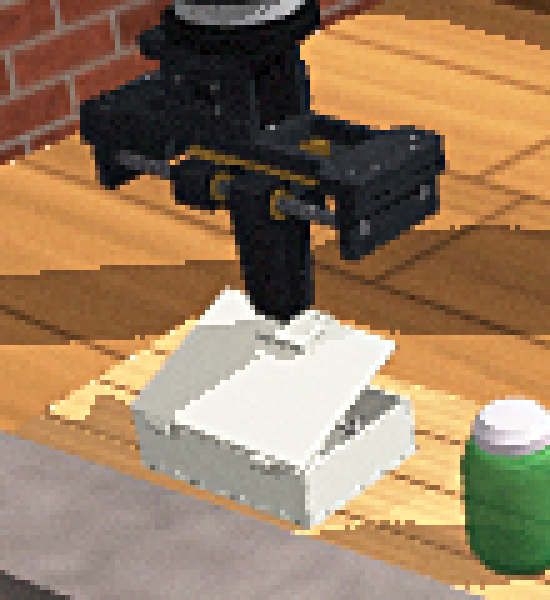

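View pics/t_4.png

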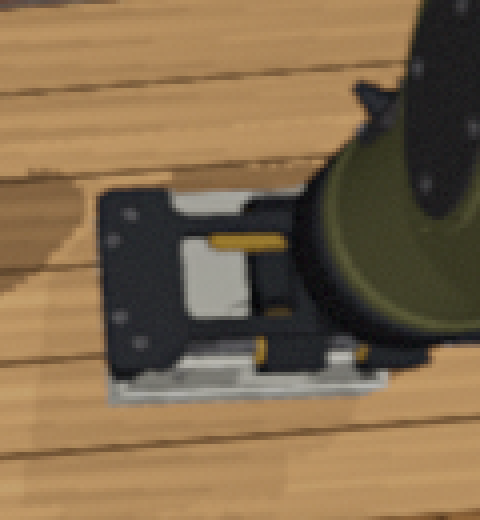

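The tip is about 15 mm above the clip and centred over it. The visual height offset is 43 mm. Next I follow the clip's arc: down first, then down and towards -x (tool +z).

```bash
python3 -m inch '[[0,4,0,0,0,0],[0,4,0,0,0,0],[0,4,0,0,0,0]]'
python3 -m inch '[[0,3.5,1.6,0,0,0],[0,3.5,1.5,0,0,0],[0,3.5,1.4,0,0,0],[0,0,0,0,0,0]]'
python3 look.py 5
```

```text
clock: 5.48
tool_pos: [0.5209, -0.1978, 0.1072]
eef_rot: [-0.486, -0.514, 0.514, 0.485]
contact_force: [-0.8, -1.2, 0.5]
opening: 0.006
clock: 5.82
tool_pos: [0.5156, -0.1978, 0.0961]
eef_rot: [-0.485, -0.514, 0.514, 0.486]
contact_force: [-0.8, -0.1, 0.0]
opening: 0.001
t 5.817 pos [ 0.5156 -0.1978  0.0961] F [-0.75 -0.09  0.05] q [ 0.4   0.75 -0.2   1.88  0.26  0.54  1.66] op 0.001
axes(cols x,y,z)
 [[-0.057 -0.002 -0.998]
 [ 0.998  0.    -0.057]
 [ 0.001 -1.     0.002]]
world d mm [ 4.4  1.8 53.9] tool shift mm [  1.6 -53.9  -4.4] turn [-0.0015  0.0001  0.0005]
tcp px [210.13117446 181.44682517]
tip z 0.1407077299102871 x [0.5059 0.5277] y [-0.2084 -0.1816] 1062
```

View pics/s_5.png

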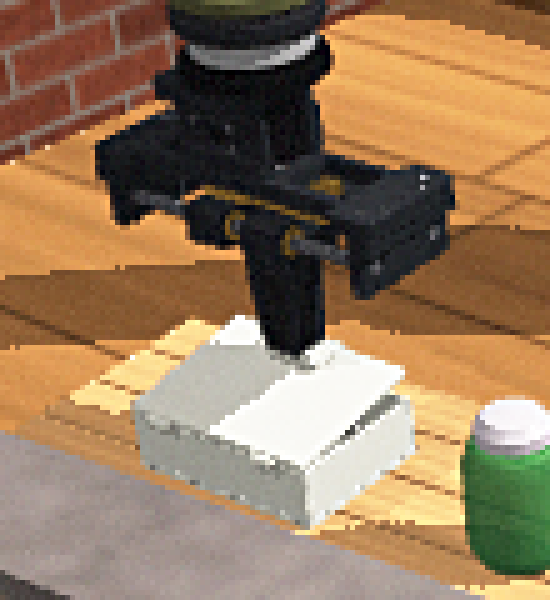

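The lid is closing under the fingertips and the case has not moved. Continuing.

```bash
python3 -m inch '[[0,3,1.2,0,0,0],[0,3,1.1,0,0,0],[0,3,1,0,0,0],[0,3,0.8,0,0,0],[0,0,0,0,0,0]]'
python3 -m inch '[[0,2,0.4,0,0,0],[0,1,0,0,0,0],[0,0,0,0,0,0]]'
python3 look.py 6
```

```text
clock: 6.33
tool_pos: [0.5117, -0.1981, 0.0842]
eef_rot: [-0.485, -0.514, 0.514, 0.486]
contact_force: [-0.0, 0.7, 0.1]
opening: 0.003
clock: 6.58
tool_pos: [0.5119, -0.1982, 0.0819]
eef_rot: [-0.485, -0.514, 0.514, 0.486]
contact_force: [0.1, 0.2, 3.4]
opening: 0.008
t 6.583 pos [ 0.5119 -0.1982  0.0819] F [0.06 0.16 3.37] q [ 0.4   0.77 -0.19  1.9   0.27  0.5   1.65] op 0.008
axes(cols x,y,z)
 [[-0.057 -0.    -0.998]
 [ 0.998  0.    -0.057]
 [ 0.    -1.     0.   ]]
world d mm [ 8.1  2.2 68.1] tool shift mm [  1.7 -68.1  -8.2] turn [-0.0002  0.0002  0.    ]
tcp px [211.68128611 185.28149741]
tip z 0.12715453459919793 x [0.5034 0.5228] y [-0.2106 -0.1818] 1111
```

View pics/s_6.png

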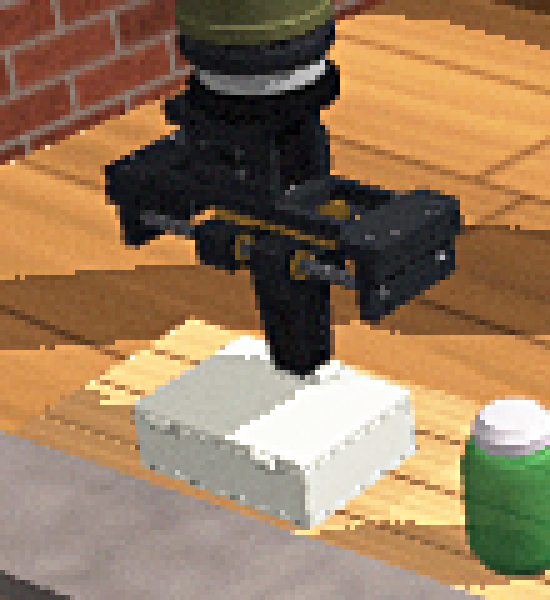

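The lid is shut and the vertical force is 3.4 N, so the clip is about 2 mm in. I press further in small steps.

```bash
python3 -m inch '[[0,1,0,0,0,0],[0,1,0,0,0,0],[0,0,0,0,0,0]]'
python3 -m inch '[[0,1,0,0,0,0],[0,0,0,0,0,0],[0,0,0,0,0,0]]'
```

```text
clock: 6.93
tool_pos: [0.5119, -0.1982, 0.0799]
eef_rot: [-0.485, -0.514, 0.514, 0.486]
contact_force: [-1.0, 0.3, 4.4]
opening: 0.005
clock: 7.18
tool_pos: [0.5119, -0.1982, 0.079]
eef_rot: [-0.485, -0.514, 0.514, 0.486]
contact_force: [-1.8, -0.0, 4.5]
opening: 0.004
```

```bash
python3 -m inch '[[0,1,0,0,0,0],[0,0,0,0,0,0],[0,0,0,0,0,0]]'
python3 -m inch '[[0,0.6,0,0,0,0],[0,0,0,0,0,0],[0,0,0,0,0,0]]'
```

```text
clock: 7.43
tool_pos: [0.5119, -0.1982, 0.0781]
eef_rot: [-0.486, -0.514, 0.514, 0.486]
contact_force: [-1.5, 0.1, 5.9]
opening: 0.006
clock: 7.68
tool_pos: [0.512, -0.1982, 0.0779]
eef_rot: [-0.486, -0.514, 0.514, 0.485]
contact_force: [-2.5, 0.8, 8.7]
opening: 0.005
```

The force has reached 8.7 N and travel has stalled, so the clip is fully in. I hold for a moment and check.

```bash
python3 -m inch '[[0,0,0,0,0,0],[0,0,0,0,0,0],[0,0,0,0,0,0],[0,0,0,0,0,0],[0,0,0,0,0,0],[0,0,0,0,0,0]]'
python3 look.py 7
```

```text
clock: 8.18
tool_pos: [0.5119, -0.1982, 0.0778]
eef_rot: [-0.486, -0.514, 0.514, 0.485]
contact_force: [-2.1, -0.0, 9.2]
opening: 0.001
t 8.183 pos [ 0.5119 -0.1982  0.0778] F [-2.08 -0.01  9.2 ] q [ 0.4   0.77 -0.18  1.9   0.28  0.49  1.65] op 0.001
axes(cols x,y,z)
 [[-0.057  0.    -0.998]
 [ 0.998 -0.    -0.057]
 [-0.    -1.    -0.   ]]
world d mm [ 8.1  2.2 72.2] tool shift mm [  1.7 -72.2  -8.2] turn [ 0.0001  0.0002 -0.0002]
tcp px [211.84484628 186.57350213]
tip z 0.12351794817789248 x [0.5032 0.5235] y [-0.2087 -0.1822] 1135
```

View pics/s_7.png

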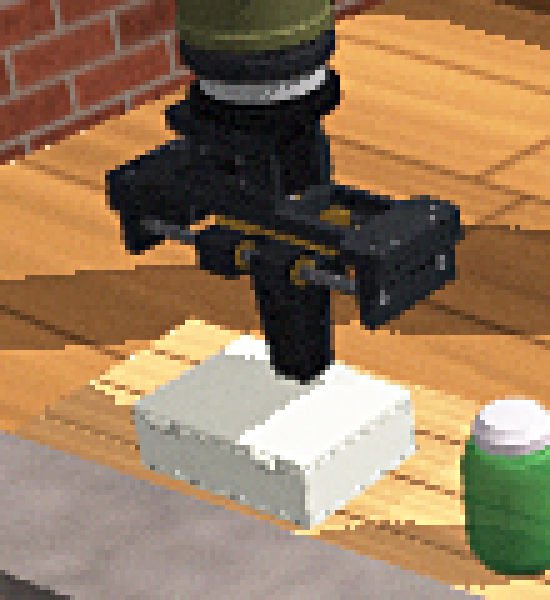

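The lid is shut and the clip is down under the tip, held at about 9 N. Now I release gently and withdraw.

```bash
python3 -m inch '[[0,-1,0,0,0,0],[0,-2,0,0,0,0],[0,-3,0,0,0,0],[0,-5,0,0,0,0],[0,-10,0,0,0,0],[0,-20,0,0,0,0],[0,-25,0,0,0,0],[0,-25,0,0,0,0],[0,-25,0,0,0,0],[0,-25,0,0,0,0],[0,-15,0,0,0,0]]'
python3 -m inch '[[0,0,-20,0,0,0],[30,0,-30,0,0,0],[30,0,-30,0,0,0],[30,0,-30,0,0,0],[20,0,-20,0,0,0],[0,0,0,0,0,0],[0,0,0,0,0,0],[0,0,0,0,0,0],[0,0,0,0,0,0]]'
python3 - <<'E'
from h import *
from plant import r
import cv2
for n in("scene","top"):
    d=r.snapshot(n); cv2.imwrite(f"pics/{n}9.png",d["img"][:,:,::-1]); np.savez(f"/tmp/{n}9.npz",**d)
plan([.5,-.2,.3])
E
```

```text
clock: 9.2
tool_pos: [0.5132, -0.1984, 0.2366]
eef_rot: [0.487, 0.515, -0.513, -0.484]
contact_force: [-0.0, -0.4, 0.3]
opening: 0.006
clock: 9.95
tool_pos: [0.633, -0.0849, 0.2335]
eef_rot: [-0.486, -0.513, 0.514, 0.486]
contact_force: [-1.0, -0.6, 0.9]
opening: 0.004
t 10.05 pos [ 0.6332 -0.0846  0.2336] F [ 0.15  0.72 -1.03] q [ 0.19  0.68 -0.25  1.48  0.18  1.01  1.53] op 0.004
axes(cols x,y,z)
 [[-0.055 -0.    -0.999]
 [ 0.999 -0.001 -0.055]
 [-0.001 -1.     0.   ]]
world d mm [-133.2 -115.4   66.4] tool shift mm [-108.   -66.3  139.3] turn [-0.0005 -0.0023 -0.0009]
```

View pics/scene9.png

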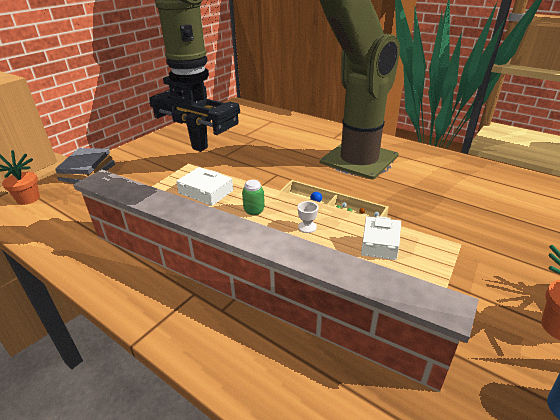

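View pics/top9.png

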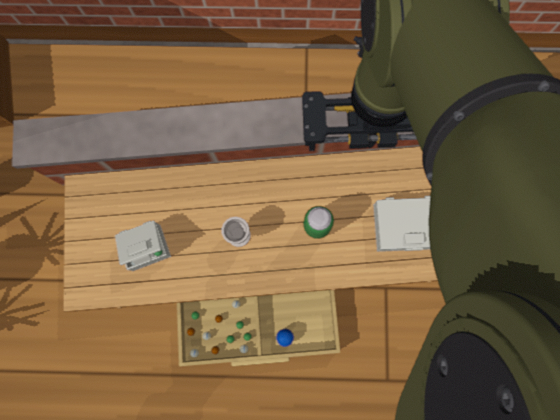

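The lid is shut, the clip has popped back up, and the rest of the scene looks unchanged. I verify with numbers before handing in.

```bash
python3 - <<'E'
from h import *
import cv2
a=np.load("/tmp/scene0.npz");b=np.load("/tmp/scene9.npz"); A,B=cloud(a),cloud(b)
P=B[165:205,172:238].reshape(-1,3); P=P[(P[:,2]>.105)&(P[:,2]<.14)&(abs(P[:,0]-.54)<.06)]
L=P[abs(P[:,2]-np.median(P[:,2]))<.004]; n=np.linalg.svd(L-L.mean(0),full_matrices=False)[2][2]; print("lid tilt",np.arccos(abs(n[2])),"z",np.median(L[:,2]),"rect",cv2.minAreaRect(L[:,:2].astype(np.float32)))
h=P[P[:,2]>np.median(P[:,2])+.0035]; print("clip pts",len(h),h.mean(0).round(4),np.percentile(h[:,2],90))
# change of small items by registration of image patches
for n,(x0,y0,x1,y1) in {"small":(355,210,408,262),"egg":(292,195,325,238),"jar":(238,175,270,220),"body":(176,180,236,206)}.items():
    g=[cv2.cvtColor(d["img"][y0:y1,x0:x1],cv2.COLOR_RGB2GRAY).astype(np.float32) for d in(a,b)]
    print(n,np.round(cv2.phaseCorrelate(*g)[0],2),"depth diff mm",np.nanmedian(abs(A-B)[y0:y1,x0:x1])*1e3)
a=np.load("/tmp/top0.npz");b=np.load("/tmp/top9.npz")
for n,(x0,y0,x1,y1) in {"small":(110,215,175,275),"egg":(215,210,258,255),"jar":(298,200,340,245),"tray":(170,285,345,370)}.items():
    g=[cv2.cvtColor(d["img"][y0:y1,x0:x1],cv2.COLOR_RGB2GRAY).astype(np.float32) for d in(a,b)]
    print("top",n,np.round(cv2.phaseCorrelate(*g)[0],2))
E
```

```text
lid tilt 0.006903544631365364 z 0.11636784861911875 rect ((0.5393141508102417, -0.19469383358955383), (0.10018273442983627, 0.12158647179603577), 2.351442337036133)
clip pts 48 [ 0.5118 -0.1959  0.1223] 0.12343248332159322
small [0.15 0.16] depth diff mm 0.74218729142006
egg [-0.08  0.72] depth diff mm 0.9602032881264044
jar [-0.35  0.87] depth diff mm 1.0642011159158749
body [ 0.15 -0.38] depth diff mm 1.3766144792410895
top small [-0.14  0.22]
top egg [-0.39  0.27]
top jar [0.54 0.66]
top tray [ 0.06 -0.02]
```

```bash
python3 -c "
from plant import r
print(r.get_state()['contact_force']); print(r.finish_job())"
```

```text
[ 0.14678003  0.72462734 -1.03411376]
the job is handed in; nothing more can be done
None
```

The jacks case is shut. I closed the lid with the closed fingertips and pressed the clip until travel stalled at about 9 N. I held it there for about 0.75 s, then let go, withdrew, and handed the job in at about 10 s; no verdict was reported.

**Last checks:**
- **Jacks case:** the lid tilt is 0.007 rad and the clip stands about 6 mm proud again. The case centre is within about 1 mm of my first estimate.
- **Everything else:** between the before and after pictures, the small case, egg cup, jar and tray shifted by under 1 pixel (about 2 mm), which I put down to lighting and measurement noise. The small case still looks ajar; I did not measure its lid angle.
- **Contact:** the wrist force after withdrawing was about 1 N, which is the sensor's noise level.

**One reading disagreed:** the reported TCP height was about 43 mm lower than the fingertips appeared in the scene camera. I relied on the camera and on small, force-checked steps. Contact came where the camera predicted. I did not find the cause of the offset.

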